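# Gauge a pin and hold the feed lever at the third click

### The job

Take the tall plain steel pin out of the white rack, stand it upright in the bore of the gauge's steel nest block, fully down, and let go of it. Then press the gauge's ball-ended lever down past its first two clicks to the third, its last, so that the gauge's spindle bears on the pin; the lever springs back if let go, so finish while still holding it down there. Leave everything else on the bench as it is.

Things in the scene. Friction and masses are not known exactly. Their poses are not given: they have to be found in the camera images.
- pin_center (a point): centre (half-way up) of the pin to be gauged: plain round ground-steel pin, 16 mm diameter, 85 mm long, 0.1 to 0.17 kg, both ends lightly chamfered; the only tall plain pin in the rack (the other two are at most 58 mm long, one with a collar). It starts upright in one of the rack's holes, 20 mm deep, 65 mm of it standing clear; its z axis runs up along the pin
- rack: white plastic block 125 x 125 x 30 mm, fixed on the bench, origin at the centre of its underside; four vertical holes, 18 mm wide and 20 mm deep, 32 mm to each side of its centre along its x and y axes. One hole is empty, two hold other pins that stand up to 40 mm above the block and must stay there
- gauge: the gauge, fixed on the bench: black granite base 160 x 300 x 50 mm (along its x, y, z); origin at the centre of the base's underside. On it, along y: the steel nest block at the -y end, a black indicator (57 mm wide, top 112 mm above the bench) on a slide in the middle, a grey housing (top 126 mm above the bench) with the lever at the +y end
- nest_mouth (a point): centre of the mouth of the vertical bore in the nest block (50 x 50 x 30 mm, top 80 mm above the bench); axes as the gauge's. The bore is 17.6 mm wide and 25 mm deep with a 2 mm chamfer at its mouth: with the pin fully down 60 mm of it stand clear and its centre is 17.5 mm above the mouth. The indicator begins 66 mm from the bore's axis on the +y side
- tip: ball tip, 9 mm diameter, of the gauge's sprung level spindle; origin at the ball's centre, 18 mm above the nest's mouth and, while the lever is up, 13 mm clear of a seated pin on its +y side. Pressing the lever feeds it toward the pin (-y of the gauge) by 20 mm per rad; it meets the pin at about the second click and bears on it with 1 to 1.5 N at the third
- lever_hub (a point): point on the lever's axis, in the plane in which the lever's rod swings, 112 mm above the bench; axes as the gauge's: the lever's axis is level along x, y points away from the nest, z up
- lever_knob (a point): centre of the black ball knob (28 mm diameter) on the end of the lever's 9 mm steel rod, 120 mm from lever_hub. At lever value q (rad) the rod points toward +y of lever_hub and 0.698 - q above level: 40 degrees up at rest (knob 189 mm above the bench), 14 degrees below level at the third click (knob 83 mm above the bench). Only the bench lies under the knob
- lever (a joint): angle of the lever in rad: 0 at rest (up), growing as it is pressed down; clicks (notches that are felt) at 0.31, 0.62 and 0.93, end stop at 1.0. A spring drives it back to 0 from anywhere when it is let go; pressed from above on the knob it takes up to 12 N to go over a click, and 4 to 7 N to hold at the third
There are look-alikes about, which are no part of the job. What is shaped like the part that bears pin_center but green or orange is not meant.

How it is judged:
By the outcome, as a careful person would: the job done as asked, in the order asked, and still so for the second after the job is handed in, while the arm keeps its last pose, push and grip.
It also fails if it takes over 51 s, if anything falls off the work surface, if the arm or the gripper's body presses on something with over 40 N, if the wrist force passes 120 N, or if a joint passes its speed limit or range.

### The arm

A 7-joint arm with a two-finger parallel gripper is mounted at the origin on the work surface. World frame = base frame: x ahead of the robot, y to its left, z up, the work surface at z = 0. Lengths are in m, angles in rad, forces in N, time in s.
With the tool pointing down it reaches from about 0.4 to 0.85 m from the base axis. Payload 10.4 kg.
Tool frame: the origin (TCP) lies on the centre line of the jaws, within the pads' length; the fingertips stand 14 mm ahead of it and the grasp point (between the pads) lies 5 mm behind it (tip_reach is the z of the fingertips in the tool frame, in m); z points along the fingers, x is the direction in which the jaws open and shut, and the axes are right-handed (so a half turn about z gives the same grasp; the last joint's range is limited). The gripper opens to 87 mm and grips with 3 to 60 N. Pads are 19 mm wide; open, the fingers measure 117 mm over their backs; the gripper's body (75 mm by 190 mm) begins 51 mm behind the grasp point.
Start: joints at [1.228, 0.332, -0.065, 1.46, 0.022, 1.35, -0.088], TCP at [0.197, -0.593, 0.237] pointing down, gripper open.
Joint ranges: [-2.6, 2.6], [-0.5, 2.12], [-1.47, 1.34], [0.16, 2.42], [-1.27, 4.41], [0.06, 2.06], [-2.6, 2.6]. Speed limits (rad/s): [2.22, 2.22, 2.79, 2.79, 3.14, 3.14, 3.14].

### API

Orientations are given as a unit quaternion [x, y, z, w].
In Python, from bench import * gives the robot as it stands.
- The arm moves only by the tool carry_out, never from a script. Its argument "rows" is a list of rows, each a list of 5 numbers: the closure, from -1 (fully open) to 1 (shut), so that 0 is half open, then the shift along the tool's x, y, z in units of 30 mm (1.0 is 30 mm), then the turn about the tool's z in units of 5 degrees (1.0 is 5 degrees). In form: [[jaw, x, y, z, turn], ...]. A call has 1 to 20 rows; each row shifts and turns the pose as measured when the row begins, along the tool's axes as they then stand; what a row does not reach is not made up. A row lasts 1/12 s, in which the tool goes at most 41.7 mm and 7.16 degrees, less where a joint would pass 70% of its speed; a pose out of reach is approached as far as the arm can. A call is refused whole if a number of a shift passes 1 or a number of a turn 1, either way. A call with a gripper value outside its range is refused whole. The fingers move at their own pace and stop on an object; "force" is the grip in N (left out, the last holds). Time passes only in rows, so rows that do not move let the fingers close. It gives the time, the measured TCP pose, the force and the opening at its end, in the units of the state.
- read_state(): the state, without advancing time (a new reading comes with each control period).
- camera(name): name is "scene" or "top" or "wrist"; returns the picture (384x512x3 uint8, blue, green, red); there is no depth.
- camera_info(name): a dict with "fx", "fy", "cx", "cy" (pixels), "dist_coeffs" ([k1, k2, p1, p2, k3] as OpenCV has them; the pictures are not rectified), "extrinsics" (4x4, takes a point from camera to world coordinates); the wrist camera has in their place "tool_from_camera" (4x4, takes a point from camera to tool coordinates, whose origin is the TCP and whose axes are the tool frame's). Camera axes: x right, y down, z forward; pixel columns grow to the right and rows downward; lengths in m; the calibration is good to about 2 mm. A picture is of the moment at which its call begins: read the wrist's pose just before it. camera_info takes no time and is no camera call.
- close_job(): hands the job in, once; it reports no verdict.
Trained networks look in the newest picture that a camera, given by its name, has taken for a name from the list of things; names that differ only in an ending like _2 or _b are one class to them, and where a whole thing is asked for, a point or a joint stands for the part that bears it (a point fixed in the world has none). Each returns a list of dicts, best first, with "conf" (0 to 1); they miss things now and then, are a little off and sometimes report something else, mostly with a low value. They report only what shows in the picture. A call takes as long as a camera call. They do not tell look-alikes from the thing itself.
- recognise(query, camera): "box" ([centre column, centre row, width, height] in pixels, round what is visible of it).
- silhouettes(query, camera): "mask" (384x512 bool, what is visible of it) and "box" ([centre column, centre row, width, height] in pixels, round what is visible of it).
- pinpoint(query, camera): "xy" ([column, row] in pixels: a listed point, or the origin of a listed thing).
The state is a dict: "time": time; "joint_positions": joint angles; "joint_vel": joint speeds; "joint_torque": joint torques, N m; "ee_pos": TCP position; "eef_rot": TCP orientation; "ft_force": force on the tool from outside, world axes, zero at the start; "torque": the same for the moment, N m; "width": finger opening in m.
Only numpy, scipy, OpenCV 4.12 (cv2) and the standard library are available. Lean on these libraries where they do the work, as an engineer would, in place of code of your own. Each camera call takes 0.05 s, during which the arm holds its last target. There are 200 camera calls.

## Working session

There is one attempt and no reset: what is moved stays moved. The work goes in short steps, Python scripts to look and compute and a tool call to move; the robot and the scene stay as the last step left them, time stands still between calls to the robot, and variables do not carry over. Pictures are saved under pics/ and viewed, about 8 in all and at most 12, crops included, and the job is handed in when it is done.

Besides the shell and the picture viewer there is one more tool, called in YAML: its name, and indented under it one key for each argument. carry_out: Moves the arm, as the interface text tells. Its arguments: {"type":"object","properties":{"rows":{"type":"array","items":{"type":"array","items":{"type":"number"}}},"force":{"type":"number"}},"required":["rows"]}

```bash
mkdir -p pics; cat > h.py <<'E'
from bench import *
import numpy as np, cv2, json
from scipy.spatial.transform import Rotation as R
def cam(name, st=None):
    c=camera_info(name)
    K=np.array([[c['fx'],0,c['cx']],[0,c['fy'],c['cy']],[0,0,1]]);d=np.array(c['dist_coeffs'],float)
    if 'extrinsics' in c: T=np.array(c['extrinsics'])
    else:
        st=st or read_state(); W=np.eye(4);W[:3,:3]=R.from_quat(st['eef_rot']).as_matrix();W[:3,3]=st['ee_pos'];T=W@np.array(c['tool_from_camera'])
    return K,d,T
def ray(C,xy):
    K,d,T=C; u=cv2.undistortPoints(np.array([[xy]],float),K,d)[0,0]
    return T[:3,3],T[:3,:3]@np.array([u[0],u[1],1])
def atz(C,xy,z):
    o,v=ray(C,xy); return o+v*(z-o[2])/v[2]
def proj(C,p):
    K,d,T=C; M=np.linalg.inv(T); p=np.atleast_2d(p)
    return cv2.projectPoints(p@M[:3,:3].T+M[:3,3],np.zeros(3),np.zeros(3),K,d)[0][:,0]
def tri(obs):
    A=np.zeros((3,3));b=np.zeros(3)
    for C,xy in obs:
        o,v=ray(C,xy);v=v/np.linalg.norm(v);P=np.eye(3)-np.outer(v,v);A+=P;b+=P@o
    return np.linalg.solve(A,b)
E
cat > a.py <<'E'
from h import *
np.set_printoptions(precision=4,suppress=True)
s=read_state();print(s['ee_pos'],s['eef_rot'],s['width'],s['time'])
im=[]
for n in ['scene','top']:
    im.append(camera(n)); C=cam(n); print(n,C[2][:3,3],C[2][:3,2])
    for q in ['pin_center','rack','gauge','nest_mouth','tip','lever_hub','lever_knob']:
        z={'pin_center':.0525,'rack':0,'gauge':0,'nest_mouth':.08,'tip':.098,'lever_hub':.112,'lever_knob':.189}[q]
        for r in pinpoint(q,n)[:4]: print(q,np.round(r['xy'],1),round(r['conf'],2),atz(C,r['xy'],z))
cv2.imwrite('pics/scene.png',im[0]);cv2.imwrite('pics/top.png',im[1])
E
python3 a.py
```

```text
[ 0.1964 -0.593   0.2358] [ 0.8107 -0.5855 -0.0006 -0.0004] 0.0870499780134917 0.0
scene [ 0.8643 -0.6051  0.8041] [-0.3264  0.6207 -0.7129]
pin_center [221.2 318.4] 0.71 [ 0.6182 -0.2898  0.0525]
pin_center [204.2 345.8] 0.54 [ 0.6186 -0.3504  0.0525]
pin_center [185.7 297.8] 0.48 [ 0.5323 -0.2846  0.0525]
pin_center [245.7 281.4] 0.47 [ 0.6204 -0.1961  0.0525]
rack [179.5 294.3] 0.65 [ 0.4925 -0.2614  0.    ]
gauge [179.  292.5] 0.73 [ 0.489  -0.2583  0.    ]
gauge [307.2 189.9] 0.65 [0.6127 0.1573 0.    ]
nest_mouth [297.8 195.8] 0.8 [0.6256 0.0528 0.08  ]
lever_hub [288.8 136.7] 0.92 [0.5277 0.2104 0.112 ]
lever_knob [301.2  91.3] 0.62 [0.5133 0.3107 0.189 ]
top [0.3248 0.0066 1.5156] [ 0.1663 -0.0106 -0.986 ]
pin_center [350.3 200.5] 0.61 [ 0.5368 -0.2863  0.0525]
pin_center [347.1 174.6] 0.46 [ 0.6166 -0.2765  0.0525]
pin_center [314.6 171.8] 0.42 [ 0.622  -0.176   0.0525]
pin_center [370.5 175.1] 0.37 [ 0.6175 -0.3498  0.0525]
rack [341.  218.4] 0.6 [ 0.487  -0.2673  0.    ]
gauge [205.3 183.2] 0.82 [0.5853 0.1604 0.    ]
nest_mouth [239.5 168.3] 0.55 [0.6198 0.0523 0.08  ]
lever_hub [178.3 198.3] 0.76 [0.5193 0.2255 0.112 ]
lever_knob [140.2 198.8] 0.63 [0.5037 0.3195 0.189 ]
```

View pics/scene.png

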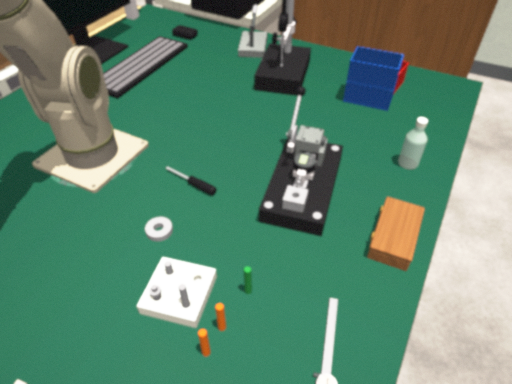

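View pics/top.png

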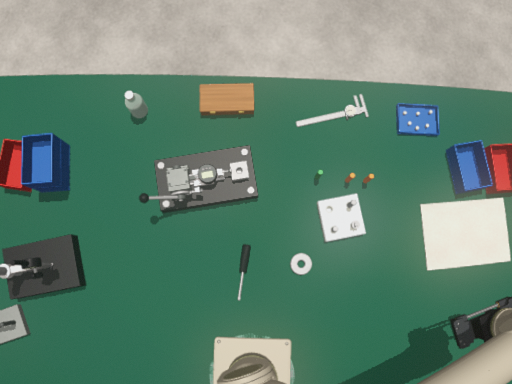

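The scene picture shows the white rack near (178,290). Its tall plain pin is at (184,296), with shorter pins at (168,268) and (156,292). The top picture puts the same pin at (351,203), the nest bore at (239,170) and the knob at (144,198). The green and orange pins outside the rack are decoys. I'll move above the rack next.

carry_out:
  rows:
    - [-0.15,-0.39,-0.87,0,0]
    - [-0.15,-0.39,-0.87,0,0]
    - [-0.15,-0.39,-0.87,0,0]
    - [-0.15,-0.39,-0.87,0,0]
    - [-0.15,-0.39,-0.87,0,0]
    - [-0.15,-0.39,-0.87,0,0]
    - [-0.15,-0.39,-0.87,0,0]
    - [-0.15,-0.39,-0.87,0,0]
    - [-0.15,-0.39,-0.87,0,0]
    - [-0.15,-0.39,-0.87,0,0]
    - [-0.15,-0.39,-0.87,0,0]
    - [-0.15,-0.39,-0.87,0,0]
    - [-0.15,0,0,0,-1]
    - [-0.15,0,0,0,-1]
    - [-0.15,0,0,0,-1]
    - [-0.15,0,0,0,-1]
    - [-0.15,0,0,0,-1]
    - [-0.15,0,0,0,-1]
    - [-0.15,0,0,0,-1]

```text
time: 2.38
ee_pos: [0.4618, -0.3492, 0.2365]
eef_rot: [0.953, -0.304, 0.001, 0.001]
ft_force: [0.1, -0.5, -0.6]
width: 0.05
```

```bash
cat > w.py <<'E'
import sys
from h import *
np.set_printoptions(precision=4,suppress=True)
s=read_state();C=cam('wrist',s);im=camera('wrist')
print(s['ee_pos'],R.from_quat(s['eef_rot']).as_matrix()[:,0],s['width'],s['ft_force'],s['time'])
for a in sys.argv[2:]:
    q,z=a.split(':')
    for r in pinpoint(q,'wrist')[:4]: print(q,np.round(r['xy'],1),round(r['conf'],2),atz(C,r['xy'],float(z)))
cv2.imwrite('pics/%s.png'%sys.argv[1],im)
E
python3 w.py w1 pin_center:.0525 rack:0; python3 -c "
from h import *
print(camera_info('wrist')['tool_from_camera'])"
```

```text
[ 0.4618 -0.3492  0.2365] [ 0.8158 -0.5784  0.0022] 0.049982526725539204 [ 0.057  -0.5471 -0.6143] 2.3833
pin_center [337.9  31.2] 0.89 [ 0.6086 -0.2854  0.0525]
pin_center [367.4  82.1] 0.63 [ 0.6081 -0.3417  0.0525]
pin_center [269.7  86.9] 0.57 [ 0.5265 -0.2904  0.0525]
rack [226.8  82.2] 0.83 [ 0.4929 -0.2592  0.    ]
[[ 9.99999073e-01 -1.25300029e-03  5.33754044e-04  2.87676136e-04]
 [ 1.04423438e-03  9.56982325e-01  2.90144344e-01 -7.96500938e-02]
 [-8.74344132e-04 -2.90143517e-01  9.56982745e-01 -1.48084338e-01]
 [ 0.00000000e+00  0.00000000e+00  0.00000000e+00  1.00000000e+00]]
```

View pics/w1.png

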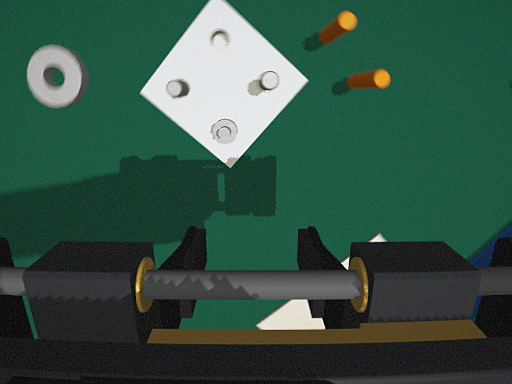

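The wrist picture shows the tall pin's top at about (269,80), the collared pin at (224,131), and the rack's diagonal lined up with the jaws. Next I close in and look again.

carry_out:
  rows:
    - [-0.15,0.35,-1,0.5,0]
    - [-0.15,0.3,-1,0.5,0]
    - [-0.15,0,0,0.5,0]
    - [-0.15,0,0,0.5,0]
    - [-0.15,0,0,0,0]

```text
time: 2.95
ee_pos: [0.515, -0.3125, 0.1758]
eef_rot: [0.948, -0.317, 0.003, 0.002]
ft_force: [-1.0, 0.5, -1.0]
width: 0.0503
```

```bash
python3 w.py w2 pin_center:.0525 rack:0; python3 - <<'E'
from h import *
s=read_state();C=cam('wrist',s);camera('wrist')
im=cv2.imread('pics/w2.png')
for r in silhouettes('pin_center','wrist')[:4]:
    print(r['conf'],r['box']); ys,xs=np.where(r['mask']); print(xs.min(),xs.max(),ys.min(),ys.max())
E
```

```text
[ 0.515  -0.3125  0.1758] [ 0.7986 -0.6019  0.006 ] 0.05032320770535841 [-1.0009  0.4865 -0.9523] 2.95
pin_center [244.  153.4] 0.89 [ 0.5294 -0.2851  0.0525]
pin_center [322.4  88.5] 0.89 [ 0.6117 -0.281   0.0525]
pin_center [360.7 147.5] 0.72 [ 0.6112 -0.3404  0.0525]
rack [200.3 147.7] 0.91 [ 0.4916 -0.2612  0.    ]
0.68 [321.5, 92.6, 37.8, 26.6]
302 339 80 101
0.64 [239.4, 157.3, 19.6, 36.3]
229 250 139 173
0.62 [255.1, 5.7, 19.2, 11.3]
246 262 0 6
0.6 [355.9, 148.3, 43.5, 29.7]
334 379 132 163
```

View pics/w2.png

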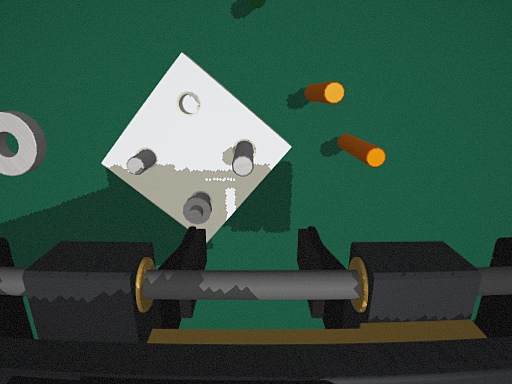

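The tall pin's top is at about (242,166), standing at the right corner of the rack. The empty hole is at (190,103).

```bash
cat > go.py <<'E'
import sys
from h import *
s=read_state();M=R.from_quat(s['eef_rot']).as_matrix()
t=np.array([float(v) for v in sys.argv[1:4]]);p=np.array(s['ee_pos'])
print('pos',p,'units',np.round(M.T@(t-p)/.03,2),'yaw',np.degrees(np.arctan2(M[1,0],M[0,0])),'tilt z',M[:,2])
E
python3 - <<'E'
from h import *
C=cam('wrist')
print(atz(C,(242,166),.095)); print(proj(C,[[.5294,-.2851,.095],[.5294,-.2851,.03]]))
E
python3 go.py .5294 -.2855 .125
```

```text
[ 0.52833437 -0.2890673   0.095     ]
[[239.83837228 160.88405033]
 [241.35291927 146.58230178]]
pos [ 0.51576239 -0.31481632  0.18007558] units [-0.25 -1.06  1.83] yaw -37.003181578383405 tilt z [ 0.00867736 -0.00840411 -0.99992703]
```

carry_out:
  rows:
    - [-0.15,-0.23,-0.5,0,0]
    - [-0.15,0,-0.5,0,0]
    - [-0.15,0,0,0.6,0]
    - [-0.15,0,0,0.6,0]
    - [-0.15,0,0,0.3,0]
    - [-0.15,0,0,0,0]

```text
time: 3.7
ee_pos: [0.5308, -0.2908, 0.1412]
eef_rot: [0.947, -0.322, 0.011, 0.004]
ft_force: [-1.3, 0.0, -0.4]
width: 0.0499
```

```bash
python3 w.py w3 pin_center:.0525; python3 go.py .529 -.287 .073
```

```text
[ 0.5308 -0.2908  0.1412] [ 0.7929 -0.6089  0.0239] 0.0499055267685935 [-1.3086  0.011  -0.3774] 3.7
pin_center [326.7 126.7] 0.96 [ 0.6103 -0.281   0.0525]
pin_center [239.9 198.7] 0.76 [ 0.5269 -0.2855  0.0525]
pin_center [253.1  10.5] 0.69 [ 0.6147 -0.1876  0.0525]
pin_center [366.5 189. ] 0.65 [ 0.6086 -0.3394  0.0525]
pos [ 0.53141807 -0.29105578  0.14281991] units [-0.21 -0.06  2.32] yaw -37.52313395893499 tilt z [ 0.01969968 -0.01636313 -0.99967203]
```

View pics/w3.png

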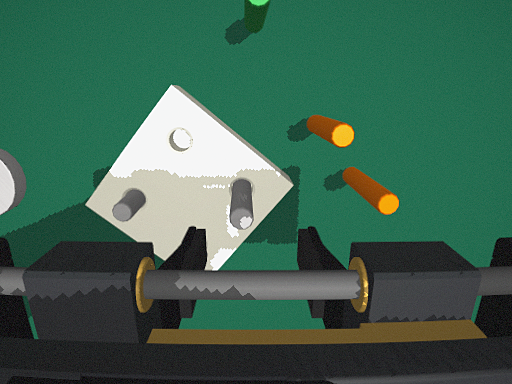

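The pin's top shows at about (247,222), a little left of the jaw centre. I'll compute its position in the tool frame after the arm has settled.

```bash
python3 - <<'E'
from h import *
s=read_state();C=cam('wrist',s);im=camera('wrist');cv2.imwrite('pics/w4.png',im)
M=R.from_quat(s['eef_rot']).as_matrix();p=np.array(s['ee_pos']);print(p,M[:,2],C[0])
print(proj(C,[p,p+M[:,2]*.014]))
for xy in [(247,222)]:
    q=atz(C,xy,.095);print(q,(q-p)@M)
for r in silhouettes('pin_center','wrist')[:4]:
    ys,xs=np.where(r['mask']);print(r['conf'],xs.min(),xs.max(),ys.min(),ys.max())
    for y in range(ys.max()-14,ys.max()+1,4): print(y,xs[ys==y].min(),xs[ys==y].max())
s=read_state();print(s['ee_pos'],s['joint_vel'])
E
python3 go.py .529 -.287 .073
```

```text
[ 0.53141807 -0.29105578  0.14281991] [ 0.01969968 -0.01636313 -0.99967203] [[325.87782224   0.         251.47069409]
 [  0.         325.87782224 191.21154648]
 [  0.           0.           1.        ]]
[[250.80523317 256.79961661]
 [250.831895   244.51614416]]
[ 0.53004458 -0.2907272   0.095     ] [-0.00251277  0.00052919  0.04777179]
0.84 228 251 179 228
214 228 251
218 229 251
222 230 250
226 233 247
0.8 341 396 167 212
198 361 395
202 366 395
206 371 394
210 376 390
0.78 306 351 115 145
131 310 351
135 316 351
139 323 350
143 331 347
0.71 243 269 0 33
19 243 263
23 243 262
27 244 261
31 248 258
[ 0.53184244 -0.29111303  0.14332959] [-0.00105501 -0.00098786 -0.00248854  0.00069296 -0.00058192 -0.00307123
 -0.00049064]
pos [ 0.53184244 -0.29111303  0.14332959] units [-0.22 -0.05  2.34] yaw -37.50829714299975 tilt z [ 0.02074178 -0.01690323 -0.99964197]
```

carry_out:
  rows:
    - [-0.15,-0.22,-0.05,0,0]
    - [-0.15,0,0,0.3,0]
    - [-0.15,0,0,0.4,0]
    - [-0.15,0,0,0.4,0]
    - [-0.15,0,0,0.4,0]
    - [-0.15,0,0,0.4,0]
    - [-0.15,0,0,0.2,0]
    - [-0.15,0,0,0,0]

```text
time: 4.57
ee_pos: [0.5284, -0.2871, 0.0746]
eef_rot: [0.947, -0.322, 0.013, 0.005]
ft_force: [-0.8, 0.4, -0.5]
width: 0.0499
```

```bash
python3 - <<'E'
from h import *
camera('wrist')
s=read_state();C=cam('wrist',s);im=camera('wrist');cv2.imwrite('pics/w5.png',im)
M=R.from_quat(s['eef_rot']).as_matrix();p=np.array(s['ee_pos']);print(p,M[:,2],s['ft_force'])
print(proj(C,[[.529,-.287,.095]]))
for r in silhouettes('pin_center','wrist')[:4]:
    ys,xs=np.where(r['mask']);print(r['conf'],xs.min(),xs.max(),ys.min(),ys.max())
E
python3 go.py .529 -.287 .073
```

```text
[ 0.52846556 -0.28711101  0.07504645] [ 0.02183966 -0.01778627 -0.99960326] [-0.27220483 -0.185284   -0.90544092]
[[252.80080702 277.31372915]]
0.94 250 277 0 16
0.88 374 463 189 253
0.84 231 265 208 270
0.74 329 410 123 173
pos [ 0.52949426 -0.28755727  0.07694245] units [-0.03 -0.    0.13] yaw -37.56549009281077 tilt z [ 0.02437422 -0.01918613 -0.99951878]
```

View pics/w5.png

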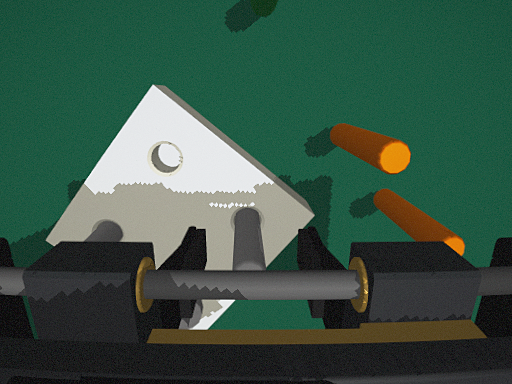

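The pin stands between the open fingers, running from its base at (246,212) up to (250,270). I'll grip it.

carry_out:
  rows:
    - [1,0,0,0,0]
    - [1,0,0,0,0]
    - [1,0,0,0,0]
    - [1,0,0,0,0]
    - [1,0,0,0,0]
    - [1,0,0,0,0]
  force: 30

```text
time: 5.22
ee_pos: [0.5313, -0.2884, 0.08]
eef_rot: [0.947, -0.322, 0.017, 0.006]
ft_force: [-0.9, 0.4, 1.7]
width: 0.018
```

```bash
python3 go.py .529 -.287 .2; python3 -c "
from h import *
s=read_state();print(s['width'],s['ft_force'])"
```

```text
pos [ 0.53125394 -0.2883834   0.08003569] units [ 0.06  0.01 -4.  ] yaw -37.571412326772254 tilt z [ 0.028759   -0.02169158 -0.99935099]
0.01804976606216551 [-0.94016507  0.42462436  1.73517585]
```

carry_out:
  rows:
    - [1,0,0,-0.8,0]
    - [1,0,0,-1,0]
    - [1,0,0,-1,0]
    - [1,0,0,-1,0]

```text
time: 5.55
ee_pos: [0.5231, -0.2836, 0.1889]
eef_rot: [0.947, -0.322, 0.009, 0.004]
ft_force: [1.1, -0.3, -0.9]
width: 0.0153
```

```bash
python3 - <<'E'
from h import *
for i in range(4):
    s=read_state(); M=R.from_quat(s['eef_rot']).as_matrix();print(np.round(s['ee_pos'],4),np.round(M[:2,2],4),s['width'],np.round(s['ft_force'],2)); 
    if i<3: im=camera('scene')
cv2.imwrite('pics/s2.png',im[100:340,100:360].repeat(2,0).repeat(2,1))
C=cam('scene')
for n in ['scene','top']:
    camera(n);C=cam(n)
    for q,z in [('nest_mouth',.08),('pin_center',.15),('lever_hub',.112),('lever_knob',.189),('tip',.098)]:
        for r in pinpoint(q,n)[:2]: print(n,q,np.round(r['xy'],1),r['conf'],np.round(atz(C,r['xy'],z),4))
E
python3 go.py .622 .0525 .22
```

```text
[ 0.5231 -0.2836  0.1889] [ 0.0141 -0.0132] 0.015314000603461032 [ 1.12 -0.35 -0.87]
[ 0.5255 -0.2846  0.1959] [ 0.0216 -0.0173] 0.015287303157308151 [ 2.28 -0.48  4.17]
[ 0.5259 -0.2847  0.1935] [ 0.0223 -0.0178] 0.015449372348784955 [ 1.56 -0.65 -0.97]
[ 0.5249 -0.2844  0.1907] [ 0.0194 -0.0163] 0.014981042990943895 [-0.28 -0.16 -2.13]
scene nest_mouth [295.6 195.2] 0.96 [0.6202 0.0522 0.08  ]
scene pin_center [221.3 317.3] 0.7 [ 0.6492 -0.3289  0.15  ]
scene pin_center [248.8 280.5] 0.61 [ 0.656 -0.245  0.15 ]
scene lever_hub [291.1 138.1] 0.57 [0.5355 0.2078 0.112 ]
scene lever_knob [302.6  91. ] 0.56 [0.5161 0.3138 0.189 ]
top nest_mouth [239.5 169.1] 0.71 [0.6174 0.0522 0.08  ]
top pin_center [353.  175.2] 0.65 [ 0.596  -0.2748  0.15  ]
top pin_center [315.8 175.5] 0.43 [ 0.5916 -0.1674  0.15  ]
top lever_hub [178.2 199. ] 0.71 [0.5172 0.2257 0.112 ]
top lever_hub [242.  165.7] 0.24 [0.6212 0.0442 0.112 ]
top lever_knob [144.1 198.4] 0.78 [0.5052 0.3086 0.189 ]
top lever_knob [339.9 220.4] 0.72 [ 0.4612 -0.2301  0.189 ]
pos [ 0.52371499 -0.28392109  0.18810568] units [ -4.21 -10.89  -1.17] yaw -37.545349114119816 tilt z [ 0.01536091 -0.01397816 -0.9997843 ]
```

carry_out:
  rows:
    - [1,-0.4,-1,-0.3,0]
    - [1,-0.4,-1,-0.3,0]
    - [1,-0.4,-1,-0.2,0]
    - [1,-0.4,-1,-0.2,0]
    - [1,-0.4,-1,0,0]
    - [1,-0.4,-1,0,0]
    - [1,-0.4,-1,0,0]
    - [1,-0.4,-1,0,-1]
    - [1,0,0,0,-1]
    - [1,0,0,0,-1]
    - [1,0,0,0,-1]
    - [1,0,0,0,-1]
    - [1,0,0,0,-1]
    - [1,0,0,0,-1]
    - [1,0,0,0,-1]
    - [1,0,0,0,-1]

```text
time: 7.63
ee_pos: [0.5964, -0.022, 0.2166]
eef_rot: [0.997, 0.081, 0.008, 0.007]
ft_force: [0.7, -0.1, -1.7]
width: 0.0152
```

```bash
python3 - <<'E'
from h import *
camera('wrist');camera('wrist');camera('wrist')
s=read_state();C=cam('wrist',s);im=camera('wrist');cv2.imwrite('pics/w6.png',im)
M=R.from_quat(s['eef_rot']).as_matrix();print(s['ee_pos'],M[:,2],s['width'])
for q,z in [('nest_mouth',.08),('tip',.098),('pin_center',.16)]:
    for r in pinpoint(q,'wrist')[:2]: print(q,np.round(r['xy'],1),r['conf'],np.round(atz(C,r['xy'],z),4))
E
python3 go.py .620 .0523 .22
```

```text
[ 0.59642809 -0.02211995  0.21658282] [ 0.01694895 -0.01283483 -0.99977397] 0.014742105161464958
nest_mouth [287.3  96.7] 0.75 [0.6169 0.0563 0.08  ]
tip [286.9  61.4] 0.53 [0.6096 0.0824 0.098 ]
pin_center [244.8 306.7] 0.72 [ 0.6038 -0.0959  0.16  ]
pin_center [246.3 234.1] 0.58 [ 0.5961 -0.0367  0.16  ]
pos [ 0.59644095 -0.02205574  0.2166245 ] units [ 1.16 -2.32 -0.13] yaw 8.936671755584221 tilt z [ 0.01701154 -0.01299944 -0.99977078]
```

View pics/w6.png

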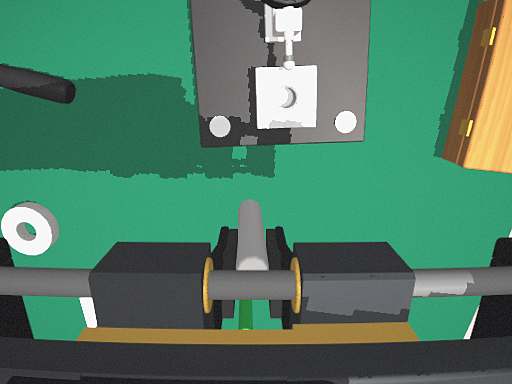

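The wrist picture shows the bore at (287,97), the spindle tip at (289,65) and the held pin's lower end at about (250,205). Next I go to just above the nest.

carry_out:
  rows:
    - [1,0.5,-0.9,0,0]
    - [1,0.4,-0.8,0,0]
    - [1,0.2,-0.6,0.4,0]
    - [1,0,0,0.4,0]

```text
time: 8.32
ee_pos: [0.6212, 0.0511, 0.194]
eef_rot: [0.997, 0.072, 0.01, 0.008]
ft_force: [-0.6, 0.6, -2.3]
width: 0.015
```

```bash
cat > n.py <<'E'
import sys
from h import *
for i in range(4): camera('wrist')
s=read_state();C=cam('wrist',s);im=camera('wrist');cv2.imwrite('pics/%s.png'%sys.argv[1],im[40:330,150:410].repeat(2,0).repeat(2,1))
M=R.from_quat(s['eef_rot']).as_matrix();p=np.array(s['ee_pos']);print(p,M[:,2],s['ft_force'],s['time'])
for q,z in [('nest_mouth',.08),('tip',.098)]:
    for r in pinpoint(q,'wrist')[:2]: print(q,np.round(r['xy'],1),r['conf'],np.round(atz(C,r['xy'],z),4))
for r in silhouettes('pin_center','wrist')[:2]:
    ys,xs=np.where(r['mask']);print(r['conf'],xs.min(),xs.max(),ys.min(),ys.max(),[(y,xs[ys==y].min(),xs[ys==y].max()) for y in range(ys.min(),ys.max(),8)])
print('pinends if straight',proj(C,[p+M[:,2]*.067,p+M[:,2]*.02]), 'bore', proj(C,[[.6185,.0535,.08]]))
E
python3 n.py w7;python3 go.py .6185 .0535 .19
```

```text
[0.62086927 0.04474043 0.19391379] [ 0.01977989 -0.01774297 -0.99964691] [-0.0993069  -0.49551232 -0.139415  ] 8.5167
nest_mouth [248.6 174.2] 0.62 [0.6189 0.057  0.08  ]
nest_mouth [238.   51.3] 0.34 [0.5982 0.15   0.08  ]
tip [241.8 154.3] 0.55 [0.6109 0.0765 0.098 ]
0.85 235 268 199 270 [(199, np.int64(248), np.int64(250)), (207, np.int64(239), np.int64(260)), (215, np.int64(238), np.int64(261)), (223, np.int64(239), np.int64(262)), (231, np.int64(238), np.int64(263)), (239, np.int64(238), np.int64(264)), (247, np.int64(237), np.int64(265)), (255, np.int64(237), np.int64(266)), (263, np.int64(235), np.int64(268))]
pinends if straight [[251.2908799  210.48936395]
 [251.26725885 239.33378699]] bore [[247.57361603 178.13982184]]
pos [0.62129421 0.04481774 0.1946764 ] units [-0.06 -0.3   0.15] yaw 7.958067702331829 tilt z [ 0.0214436  -0.01744615 -0.99961783]
```

View pics/w7.png

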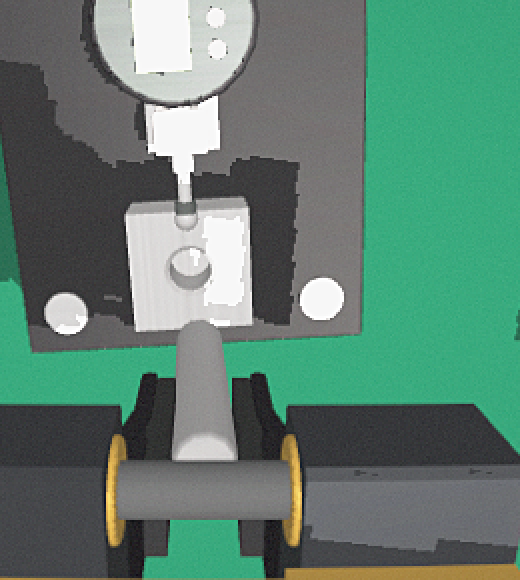

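The bore shows at about (245,173.5) in full-frame pixels, and the pin's lower end is centred near (249.5,211). I'll work out the relative shift from this one camera so its calibration error cancels.

```bash
cat > rel.py <<'E'
import sys
from h import *
# args: bore px, pin bottom offset in tool x,y ; desired height of bottom above mouth
u,v,ox,oy,h=map(float,sys.argv[1:6])
s=read_state();C=cam('wrist',s);M=R.from_quat(s['eef_rot']).as_matrix();p=np.array(s['ee_pos'])
b=atz(C,(u,v),.079);pb=p+M@np.array([ox,oy,.067])
d=b+[0,0,.001+h]-pb
print('bore',b,'bottom',pb,'units',np.round(M.T@d/.03,3))
E
python3 rel.py 245.2 173.5 -.0011 0 .01
```

```text
bore [0.61670529 0.05682973 0.079     ] bottom [0.62164172 0.04349658 0.12768129] units [-0.125 -0.488  1.244]
```

carry_out:
  rows:
    - [1,-0.12,-0.48,0,0]
    - [1,0,0,0.4,0]
    - [1,0,0,0.4,0]
    - [1,0,0,0.3,0]

```text
time: 9.05
ee_pos: [0.6174, 0.0586, 0.1628]
eef_rot: [0.998, 0.068, 0.013, 0.01]
ft_force: [-0.6, 0.2, -1.5]
width: 0.0152
```

```bash
python3 n.py w8; python3 rel.py 245.2 173.5 -.0011 0 .01
```

```text
[0.61757107 0.05783737 0.16342779] [ 0.02639171 -0.01755965 -0.99949744] [ 0.11603523 -0.31807946 -1.1796509 ] 9.25
nest_mouth [248.3 204.1] 0.83 [0.6177 0.0551 0.08  ]
tip [243.7 179.7] 0.53 [0.6111 0.0787 0.098 ]
tip [249.2 203.4] 0.52 [0.6171 0.0623 0.098 ]
0.97 236 267 201 269 [(201, np.int64(248), np.int64(254)), (209, np.int64(240), np.int64(259)), (217, np.int64(239), np.int64(261)), (225, np.int64(239), np.int64(262)), (233, np.int64(239), np.int64(263)), (241, np.int64(238), np.int64(264)), (249, np.int64(237), np.int64(266)), (257, np.int64(237), np.int64(266)), (265, np.int64(236), np.int64(267))]
pinends if straight [[251.28887407 210.48888382]
 [251.26499771 239.33378505]] bore [[249.10869445 206.22829215]]
bore [0.6130132  0.07807624 0.079     ] bottom [0.61884561 0.05670397 0.09738706] units [-0.102 -0.737  0.228]
```

View pics/w8.png

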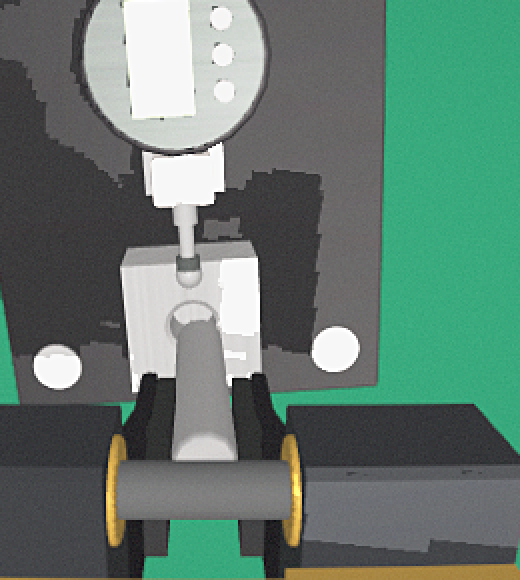

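The rim of the bore is now centred near (246.5,202.5), with the pin's end just behind it at about (250,211).

```bash
python3 rel.py 246.5 202.5 -.0009 0 .003; python3 rel.py 248.3 204.1 -.0009 0 .003
```

```text
bore [0.61690084 0.05570711 0.079     ] bottom [0.6190437  0.05673102 0.09739215] units [-0.088  0.014  0.478]
bore [0.61842161 0.05459789 0.079     ] bottom [0.6190437  0.05673102 0.09739215] units [-0.042  0.058  0.48 ]
```

carry_out:
  rows:
    - [1,-0.07,0.03,0,0]
    - [1,0,0,0.3,0]
    - [1,0,0,0.3,0]
    - [1,0,0,0.2,0]

```text
time: 9.78
ee_pos: [0.6172, 0.0565, 0.1409]
eef_rot: [0.998, 0.067, 0.015, 0.01]
ft_force: [-4.9, 0.7, 0.7]
width: 0.0154
```

```bash
cat > st.py <<'E'
from h import *
np.set_printoptions(precision=4,suppress=True)
for i in range(4):
    s=read_state();M=R.from_quat(s['eef_rot']).as_matrix();print(np.array(s['ee_pos']),M[:2,2],'f',np.round(s['ft_force'],1),'w',round(s['width'],4),s['time'])
    if i<3:camera('wrist')
E
python3 st.py; python3 rel.py 246.5 205 -.0009 0 -.025; python3 - <<'E'
from h import *
for r in pinpoint('nest_mouth','wrist')[:2]: print(r)
im=camera('wrist');cv2.imwrite('pics/w9.png',im[100:290,180:320].repeat(3,0).repeat(3,1))
E
```

```text
[0.6172 0.0565 0.1409] [ 0.0305 -0.0175] f [-4.9  0.7  0.7] w 0.0154 9.7833
[0.6166 0.0563 0.1394] [ 0.0287 -0.0176] f [-2.6  0.2 -2.8] w 0.0154 9.8333
[0.6168 0.0564 0.1399] [ 0.029  -0.0174] f [-2.3 -0.1 -3.1] w 0.0154 9.8833
[0.617  0.0565 0.1406] [ 0.0295 -0.0174] f [-3.4  1.1 -2.5] w 0.0154 9.9333
bore [0.61478884 0.060962   0.079     ] bottom [0.61809799 0.05518495 0.0735827 ] units [-0.1   -0.219  0.612]
{'xy': [245.1, 213.0], 'conf': 0.88}
```

View pics/w9.png

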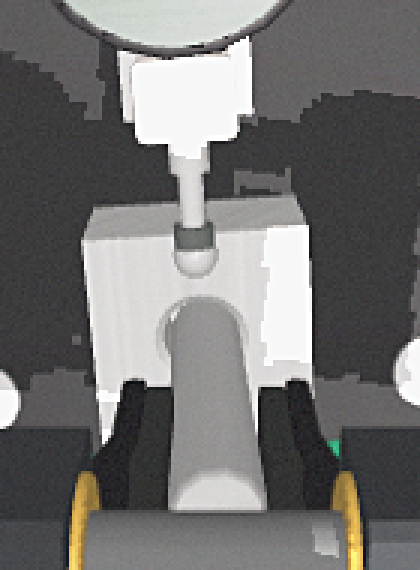

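The pin is in the bore's mouth, about 1 mm to the right of the rim's centre, which matches the -3 N side force along x. I'll ease it left and go on down.

carry_out:
  rows:
    - [1,-0.05,0.03,0,0]
    - [1,-0.01,0,0.2,0]
    - [1,-0.01,0,0.2,0]

```text
time: 10.28
ee_pos: [0.6167, 0.056, 0.1305]
eef_rot: [0.998, 0.068, 0.016, 0.009]
ft_force: [-4.7, 0.7, 1.0]
width: 0.0153
```

```bash
python3 st.py
```

```text
[0.6167 0.056  0.1305] [ 0.0337 -0.0162] f [-4.7  0.7  1. ] w 0.0153 10.2833
[0.6163 0.0558 0.1293] [ 0.0324 -0.0163] f [-2.2  1.9 -2.1] w 0.0152 10.3333
[0.6163 0.0558 0.1295] [ 0.0323 -0.0163] f [-0.7  1.2 -3.3] w 0.0152 10.3833
[0.6164 0.0558 0.1299] [ 0.0324 -0.0164] f [-2.   0.5 -3. ] w 0.0153 10.4333
```

carry_out:
  rows:
    - [1,-0.02,0,0.25,0]
    - [1,-0.02,0,0.2,0]

```text
time: 10.6
ee_pos: [0.6178, 0.0561, 0.1212]
eef_rot: [0.997, 0.068, 0.018, 0.01]
ft_force: [-18.8, -2.0, 44.5]
width: 0.0157
```

```bash
python3 st.py
```

```text
[0.6178 0.0561 0.1212] [ 0.038  -0.0168] f [-18.8  -2.   44.5] w 0.0157 10.6
[0.6175 0.0561 0.1209] [ 0.0377 -0.0171] f [-12.8  -1.4  26.5] w 0.0154 10.65
[0.6174 0.0559 0.1209] [ 0.0375 -0.0171] f [-11.7  -1.6  25.1] w 0.0156 10.7
[0.6175 0.0559 0.1209] [ 0.0376 -0.0171] f [-11.2  -1.1  25.7] w 0.0155 10.75
```

carry_out:
  rows:
    - [-0.3,0,0,0,0]
    - [-0.3,0,0,0,0]
    - [-0.3,0,0,0,0]
    - [-0.3,0,0,0,0]
    - [-0.3,0,0,-0.4,0]
    - [-0.3,0,0,-1,0]
    - [-0.3,0,0,-1,0]
    - [-0.3,0,0,-1,0]
    - [-0.3,0,0,-0.5,0]

```text
time: 11.5
ee_pos: [0.6129, 0.0564, 0.2414]
eef_rot: [0.998, 0.067, 0.018, 0.01]
ft_force: [0.5, -1.0, 0.2]
width: 0.0556
```

```bash
python3 st.py; python3 - <<'E'
from h import *
K=read_state();C=cam('wrist',K);im=camera('wrist')
rs=silhouettes('pin_center','wrist')[:3]
for r in rs: print(r['conf'],r['box'])
print(pinpoint('pin_center','wrist')[:2],pinpoint('nest_mouth','wrist')[:1],pinpoint('tip','wrist')[:1])
n=np.array([.617,.0555,0])
print('seated pin top/mid/mouth',proj(C,[n+[0,0,.14],n+[0,0,.0975],n+[0,0,.08]]))
big=im[100:384,120:380].repeat(2,0).repeat(2,1)
cv2.imwrite('pics/w10.png',big)
for n in ['scene','top']:
    camera(n);C=cam(n)
    for q,z in [('lever_hub',.112),('lever_knob',.189),('pin_center',.0975),('nest_mouth',.08)]:
        for r in pinpoint(q,n)[:5]:
            w=atz(C,r['xy'],z)
            if w[1]>-.05: print(n,q,np.round(r['xy'],1),round(r['conf'],2),np.round(w,4))
E
```

```text
[0.6129 0.0564 0.2414] [ 0.0369 -0.0176] f [ 0.5 -1.   0.2] w 0.0556 11.5
[0.6137 0.0566 0.2437] [ 0.0401 -0.0175] f [0.7 0.8 2.2] w 0.0562 11.55
[0.6135 0.0565 0.2413] [ 0.039  -0.0176] f [ 0.5  0.5 -0.8] w 0.0562 11.6
[0.6128 0.0561 0.239 ] [ 0.0361 -0.018 ] f [-0.4  0.  -0.7] w 0.0567 11.65
0.8 [251.1, 185.3, 16.3, 37.3]
0.7 [225.2, 324.1, 14.2, 16.0]
[{'xy': [249.7, 180.4], 'conf': 0.89}] [{'xy': [248.2, 177.0], 'conf': 0.76}] [{'xy': [246.7, 153.8], 'conf': 0.49}]
seated pin top/mid/mouth [[252.26934912 195.24571984]
 [250.60671458 180.2767683 ]
 [250.04558615 175.2250614 ]]
scene lever_hub [289.  138.1] 0.96 [0.5306 0.2053 0.112 ]
scene pin_center [298.8 190.4] 0.62 [0.6263 0.0541 0.0975]
scene nest_mouth [293.6 193.7] 0.73 [0.6139 0.0546 0.08  ]
top lever_hub [176.5 198. ] 0.66 [0.52   0.2308 0.112 ]
top lever_knob [141.8 195.4] 0.68 [0.5133 0.3156 0.189 ]
top pin_center [180.6 194.9] 0.34 [0.5315 0.2215 0.0975]
```

View pics/w10.png

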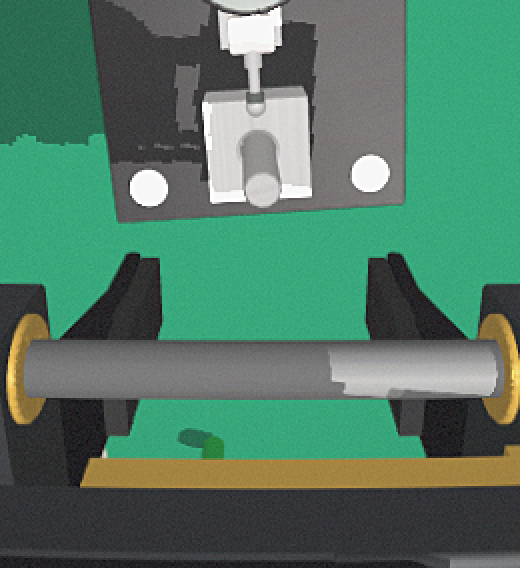

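The pin stands free and upright in the nest. Its top is at full-frame (251,194), against a predicted (252,195) for fully seated. Now I shut the jaws and head for the lever.

carry_out:
  rows:
    - [1,0,0,-0.8,0]
    - [1,0,0,-0.8,0]
    - [1,-0.35,-1,-0.1,0]
    - [1,-0.35,-1,0,0]
    - [1,-0.35,-1,0,0]
    - [1,-0.35,-1,0,0]
    - [1,-0.35,-1,0,0]
    - [1,-0.35,-1,0,0]
    - [1,-0.3,-0.6,0,0]

```text
time: 13.15
ee_pos: [0.5122, 0.2442, 0.283]
eef_rot: [0.998, 0.061, 0.016, 0.011]
ft_force: [1.0, 0.1, 0.4]
width: 0.0053
```

```bash
cat > k.py <<'E'
from h import *
for i in range(4): camera('wrist')
s=read_state();C=cam('wrist',s);im=camera('wrist');cv2.imwrite('pics/k%d.png'%int(s['time']*100),im)
M=R.from_quat(s['eef_rot']).as_matrix();p=np.array(s['ee_pos']);print(np.round(p,4),np.round(M[:,2],4),np.round(s['ft_force'],1),s['width'],s['time'])
for q,z in [('lever_knob',.189),('lever_hub',.112)]:
    for r in pinpoint(q,'wrist')[:2]: print(q,np.round(r['xy'],1),r['conf'],np.round(atz(C,r['xy'],z),4))
for r in silhouettes('lever_knob','wrist')[:2]: print(r['conf'],np.round(r['box'],1),np.round(atz(C,r['box'][:2],.189),4))
g=cv2.HoughCircles(cv2.medianBlur(cv2.cvtColor(im,cv2.COLOR_BGR2GRAY),3),cv2.HOUGH_GRADIENT,1,40,param1=80,param2=18,minRadius=10,maxRadius=45)
print(None if g is None else np.round(g[0][:5]))
E
python3 k.py
```

```text
[0.514  0.241  0.2829] [ 0.0339 -0.021  -0.9992] [ 0.   0.3 -0.5] 0.0006938787850570424 13.35
lever_knob [251.1 101.5] 0.75 [0.5083 0.312  0.189 ]
lever_hub [258.2 191.9] 0.86 [0.529  0.2199 0.112 ]
0.87 [250.3 152.9  41.2 133. ] [0.5121 0.2748 0.189 ]
[[250. 102.  20.]
 [298. 184.  44.]
 [308. 254.  26.]
 [256. 206.  24.]
 [496.  70.  26.]]
```

```bash
python3 go.py .508 .312 .23
```

```text
pos [0.51480576 0.2395952  0.28266265] units [ 0.   -2.47  1.7 ] yaw 6.697124369281962 tilt z [ 0.03331843 -0.02098907 -0.99922437]
```

carry_out:
  rows:
    - [1,0,-0.8,0,0]
    - [1,0,-0.8,0,0]
    - [1,0,-0.8,0,0]
    - [1,0,-0.05,0.5,0]
    - [1,0,0,0.5,0]
    - [1,0,0,0.4,0]
    - [1,0,0,0,0]

```text
time: 14.13
ee_pos: [0.5128, 0.3082, 0.2369]
eef_rot: [0.998, 0.051, 0.016, 0.012]
ft_force: [-0.6, -0.1, 0.2]
width: 0.0005
```

```bash
python3 k.py; python3 go.py .508 .312 .23
```

```text
[0.5135 0.3093 0.2403] [ 0.0378 -0.0196 -0.9991] [ 0.1 -0.6 -0.4] 0.00012327957895686374 14.3333
lever_knob [239.6 217. ] 0.87 [0.5077 0.3089 0.189 ]
0.95 [240.1 215.8  45.2  39.3] [0.508  0.3097 0.189 ]
[[240. 214.  22.]
 [398. 312.  44.]
 [500. 122.  23.]]
pos [0.51327416 0.30964581 0.24016079] units [-0.18 -0.1   0.33] yaw 5.944080325952088 tilt z [ 0.03789559 -0.01947291 -0.99909195]
```

carry_out:
  rows:
    - [1,-0.17,-0.05,0,0]
    - [1,-0.01,0,0.35,0]
    - [1,-0.01,0,0.35,0]
    - [1,-0.01,-0.2,0.3,0]
    - [1,-0.01,-0.2,0.3,0]
    - [1,-0.01,-0.2,0.3,0]

```text
time: 15.03
ee_pos: [0.5052, 0.3313, 0.192]
eef_rot: [0.998, 0.052, 0.02, 0.008]
ft_force: [-1.9, -2.4, 4.2]
width: 0.0007
```

```bash
python3 k.py; python3 go.py .508 .331 .187
```

```text
[0.5054 0.3307 0.1924] [ 0.0411 -0.0142 -0.9991] [-2.5  1.2  4.2] 0.0003220380347418586 15.2333
lever_knob [247.8 240. ] 0.87 [0.503  0.3381 0.189 ]
lever_hub [260.8 322.6] 0.77 [0.528  0.2229 0.112 ]
[[248. 238.  24.]
 [256. 308.  18.]
 [366. 222.  12.]]
pos [0.50609306 0.33021325 0.19305357] units [ 0.06 -0.02  0.2 ] yaw 5.926685961080272 tilt z [ 0.04247101 -0.01420345 -0.99899673]
```

carry_out:
  rows:
    - [1,0,-0.06,0.3,0]
    - [1,-0.01,-0.06,0.3,0]
    - [1,-0.01,-0.02,0.3,0]
    - [1,-0.01,-0.01,0.3,0]
    - [1,-0.01,0,0.3,0]
    - [1,-0.01,0,0.3,0]

```text
time: 15.93
ee_pos: [0.5089, 0.3418, 0.1457]
eef_rot: [0.998, 0.052, 0.027, 0.001]
ft_force: [-1.9, 2.4, 6.4]
width: 0.0003
```

```bash
python3 k.py; python3 go.py .508 .331 .110
```

```text
[0.5089 0.3411 0.1459] [ 5.370e-02  3.000e-04 -9.986e-01] [-1.5  1.6  4.8] 0.0006511010450014409 16.1333
lever_knob [236.8 238.4] 0.57 [0.4984 0.3709 0.189 ]
lever_hub [235.6 234.9] 0.47 [0.5016 0.3368 0.112 ]
0.86 [236.9 271.9  44.8 116.2] [0.4997 0.3575 0.189 ]
[[236. 234.  22.]
 [376. 252.  16.]
 [282. 308.  17.]]
pos [0.508917   0.34107306 0.14614246] units [-0.13  0.32  1.2 ] yaw 5.961578847970135 tilt z [ 5.38905914e-02  3.04947295e-04 -9.98546800e-01]
```

carry_out:
  rows:
    - [1,-0.14,0,0.1,0]
    - [1,-0.12,0,0.15,0]
    - [1,-0.05,0,0.25,0]
    - [1,-0.03,0.02,0.25,0]
    - [1,-0.02,0.03,0.2,0]

```text
time: 16.75
ee_pos: [0.506, 0.3408, 0.1247]
eef_rot: [0.998, 0.05, 0.034, -0.002]
ft_force: [-2.8, 4.1, 6.0]
width: 0.0004
```

```bash
python3 k.py; python3 go.py .500 .336 .110
```

```text
[0.506  0.3399 0.1242] [ 0.0674  0.0065 -0.9977] [-0.9  1.6  3.3] 0.0002895272174848031 16.95
lever_knob [244.6 237.5] 0.84 [0.4958 0.3799 0.189 ]
0.64 [241.8 273.1  42.5 112.3] [0.4961 0.3686 0.189 ]
[[242. 236.  24.]
 [436. 310.  39.]
 [394. 270.  13.]]
pos [0.50604661 0.33997576 0.12414504] units [-0.25  0.11  0.46] yaw 5.737400135195506 tilt z [ 0.0674631   0.0066529  -0.99769959]
```

carry_out:
  rows:
    - [1,-0.1,0.02,0.2,0]
    - [1,-0.03,0.04,0.2,0]
    - [1,-0.02,0.04,0.2,0]

```text
time: 17.4
ee_pos: [0.5054, 0.338, 0.1085]
eef_rot: [0.998, 0.05, 0.037, -0.003]
ft_force: [-1.4, 2.3, 6.2]
width: 0.0003
```

```bash
python3 st.py; python3 k.py
```

```text
[0.5054 0.338  0.1085] [0.0732 0.0099] f [-1.4  2.3  6.2] w 0.0003 17.4
[0.5051 0.3374 0.1072] [0.0724 0.0092] f [1.1 3.7 3.9] w 0.0006 17.45
[0.5052 0.3375 0.1077] [0.0723 0.0091] f [-2.2  2.8  5.6] w 0.0003 17.5
[0.5052 0.3376 0.1081] [0.0723 0.0091] f [-1.   1.7  5. ] w 0.0005 17.55
[0.5052 0.3377 0.1085] [ 0.0725  0.0091 -0.9973] [-0.9  2.3  5.8] 0.00047889694389641733 17.75
lever_knob [243.6 236.3] 0.78 [0.493  0.3849 0.189 ]
0.92 [241.8 272.7  43.7 115.6] [0.4934 0.3756 0.189 ]
[[244. 242.  28.]
 [422. 312.  42.]]
```

```bash
python3 - <<'E'
from h import *
im=camera('scene');C=cam('scene');cv2.imwrite('pics/fin.png',cv2.resize(im[40:240,200:400],None,fx=3,fy=3,interpolation=cv2.INTER_CUBIC))
for q in ['lever_knob','tip','pin_center','nest_mouth']:
    for r in pinpoint(q,'scene')[:3]: print(q,np.round(r['xy'],1),round(r['conf'],2))
n=np.array([.617,.0555,0]);y=np.array([-.14,.99,0])
print('exp tip rest/touch',proj(C,[n+[0,0,.098]+y*.0255,n+[0,0,.098]+y*.0125]),'pin mid/top',proj(C,[n+[0,0,.0975],n+[0,0,.14]]))
print('knob q.62,.93',proj(C,[[.503,.337,.121],[.503,.334,.083]]))
E
python3 st.py
```

```text
lever_knob [301.1 117.6] 0.45
tip [176.9 294.8] 0.28
pin_center [203.5 345.6] 0.7
pin_center [243.6 280.1] 0.66
pin_center [219.7 318.7] 0.59
nest_mouth [293.6 196.7] 0.6
exp tip rest/touch [[298.35784749 181.47901588]
 [296.8709189  185.07074042]] pin mid/top [[295.40404853 188.73157846]
 [296.56025807 175.67495484]]
knob q.62,.93 [[299.81063665 106.81355622]
 [298.46165508 118.46785152]]
[0.5053 0.3377 0.1086] [0.0726 0.0091] f [-0.9  0.7  5.7] w 0.0001 18.2
[0.5052 0.3377 0.1085] [0.0725 0.0091] f [-2.1  1.7  5.4] w 0.0004 18.25
[0.5052 0.3376 0.1085] [0.0725 0.0091] f [-1.5  1.9  5.2] w 0.0007 18.3
[0.5052 0.3377 0.1086] [0.0726 0.0091] f [-2.5  2.3  6. ] w 0.0006 18.35
```

View pics/fin.png

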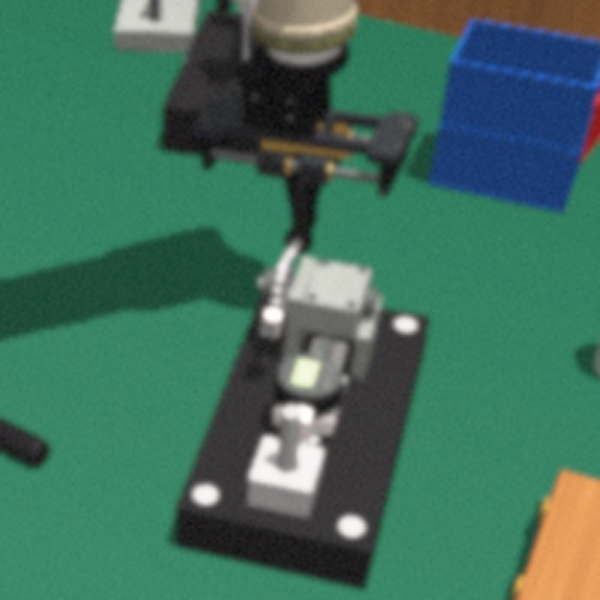

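The gauge picture shows the pin upright in the nest, the spindle against it and the knob under the fingertips at about (301,118). A small extra press will show how close the lever is to its end stop.

carry_out:
  rows:
    - [1,0,0,0.1,0]

```text
time: 18.43
ee_pos: [0.5054, 0.3376, 0.1063]
eef_rot: [0.998, 0.05, 0.037, -0.002]
ft_force: [-4.0, -1.8, 6.4]
width: 0.0006
```

```bash
python3 st.py;python3 st.py
```

```text
[0.5054 0.3376 0.1063] [0.0726 0.0084] f [-4.  -1.8  6.4] w 0.0006 18.4333
[0.5053 0.3372 0.1056] [0.0722 0.008 ] f [-1.2  1.   6.2] w 0.0004 18.4833
[0.5054 0.3373 0.1057] [0.0722 0.0082] f [-2.2  1.4  6.8] w 0.0004 18.5333
[0.5054 0.3373 0.1058] [0.0722 0.0082] f [-2.4 -0.5  5.7] w 0.0009 18.5833
[0.5054 0.3373 0.1058] [0.0722 0.0082] f [-2.4 -0.5  5.7] w 0.0009 18.5833
[0.5054 0.3373 0.1059] [0.0723 0.0082] f [-2.7 -0.2  5.4] w 0.0003 18.6333
[0.5054 0.3373 0.1059] [0.0722 0.0082] f [-2.3  0.4  5.1] w 0.0007 18.6833
[0.5054 0.3374 0.1059] [0.0723 0.0082] f [-2.3 -0.8  5.5] w 0.0007 18.7333
```

```bash
python3 -c "
from bench import *
print(close_job())"
```

```text
the job is handed in; nothing more can be done
None
```

I put the tall steel pin in the nest bore, let go of it, and handed the job in at about 19 s with the shut fingertips holding the lever down at its third click.

- **Pin:** During insertion the wrist force peaked at about 45 N against the bottom of the bore. After release, the pin's top appeared within about 1 pixel of where a fully seated pin should be.
- **Lever:** From the fingertip height I make its angle about 0.96 to 0.99 rad, past the third click (0.93). It holds steadily at about 5.5 N with no sign of the end stop (1.0). The scene camera put the knob about 3 mm higher just before the last small press, about 0.91 rad if taken alone. That press then moved the fingertips another 2.6 mm down.
- **Spindle:** In the last picture it appears to be against the pin. I could not measure its contact force, and the trained network did not find the tip in that view.
- **Camera disagreement:** The scene and top cameras differed from the wrist camera by 3 to 5 mm on where the bore is. I used the wrist camera for the insertion, and the pin went in.
- **Tool tilt:** The tool tilted about 4° over the many small moves. It was about 2° when the pin went in, and the pin stood straight after release.

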